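# Close the jar rail: push the sliding stop into its notch

### The job

Close up the row of spice jars on the jar rail: with the fingertips or the outside of the fingers, push the sliding wooden block gently along the rail towards the jars until its spring plunger drops into the groove of the steel notch clip, then leave it there and move clear. Do not run the block on past the groove or into the jars, do not grip it or touch its plunger, and leave the jars and everything else standing where they are.

Things in the scene. Friction and masses are not known exactly. Their poses are not given: they have to be found in the camera images.
- jar_rail: fixed jar rail on the worktop: wooden board 420 mm long (y axis) x 90 wide (x) x 12 high, with an aluminium runner 22 wide x 10 high along its front edge (-x side, centre line at x = -56) and an upright end plate 70 high at the -y end; open at the +y end. Origin: centre of its underside, z up.
- stop: the sliding stop: wooden block 90 (x) x 92 (y) x 46 mm high, captive on the board, axes as the rail's; it slides only along the rail's y, towards the jars in -y, and takes about 1 N. Origin: centre of its underside, on the board's top (12 above the worktop). A bracket on its front (-x) side, reaching to x = -68, carries the plunger.
- push_face (a point): point in the middle of the block's flat pushing face, the one away from the jars (+y side, 46 mm from the block's centre, 38 above the worktop; the face reaches from 12 to 58 above the worktop).
- plunger: spring plunger in the stop's bracket: rolling steel ball 16 mm diameter below, black knob 20 diameter on top, 52 above the ball's centre. Origin: centre of the ball, 21 above the worktop while it runs free (spring 7 N down). On the first ridge it rises 4 and the push grows to about 7 N; then it falls into the groove: the block jumps some mm ahead of the finger and the push dips to none.
- notch_clip: steel clip 22 (x) x 46 (y) mm fixed on the runner, at another place along it each time; axes as the rail's. Two round cross ridges with a groove between: the low first one, crest at y = +8, is met by the ball at +18 and lets it drop in from about +6; the higher second one, crest at y = -11, stops it: about 11 N forces it over. Origin: below the groove, on the runner's top.
- groove (a point): point where the ball's centre sits when the plunger is seated in the groove, 22 mm above the worktop (12 above the clip's origin).
- jar_a: spice jar with a black cap, 41 diameter, 105 high, loose, standing upright on the board; one of a row of three in any order. With the stop seated in the groove, the nearest jar is 12 from the block's face. Origin: centre of its underside.
- jar_b: spice jar with a black cap, 41 diameter, 105 high, loose, standing upright on the board; one of a row of three in any order. With the stop seated in the groove, the nearest jar is 12 from the block's face. Origin: centre of its underside.
- jar_c: spice jar with a black cap, 41 diameter, 105 high, loose, standing upright on the board; one of a row of three in any order. With the stop seated in the groove, the nearest jar is 12 from the block's face. Origin: centre of its underside.
- garlic: loose garlic bulb, about 53 across, 53 high, on the worktop in front of the rail; a bystander. Origin: centre of underside.
- matchbox: loose matchbox 36 x 54 x 15, on the worktop in front of the rail; a bystander. Origin: centre of underside.
- lemon: loose lemon 83 x 58 x 58, on the worktop off the right end of the rail; a bystander. Origin: centre of underside.
Mind the look-alikes: they are no part of the job. What is shaped like the jar_c but blue or turquoise is not meant.

How it is judged:
On the way:
1. the fingers push the stop along, before it has reached the groove (contact force between the fingers and stop above 0.5 N and distance of stop from where it was at the start of the episode above 0.01 m and y of plunger in the frame of groove above 0.004 m), for 0.05 s.
At the end, for the whole second after the job is handed in: The plunger is down in the clip's groove (ball within 3 mm of the groove's seat along the rail, not up on a ridge), the stop is at rest, and the jars stand upright (y of plunger in the frame of groove between -0.003 and 0.003 m and z of plunger in the frame of groove below 0.002 m and linear speed of stop below 0.01 m/s and angle between each of jar_a, jar_b, jar_c's own z axis and vertical below 0.1 rad); the robot touches nothing.
It fails at once if the stop is pushed on past the groove (ball over the second ridge, more than 12 mm beyond the seat) (y of plunger in the frame of groove below -0.012 m).
It fails at once if the stop is squeezed or shoved with more than 30 N (contact force between the fingers and stop above 30 N).
It fails at once if the fingers touch the plunger (more than 1 N) (contact force between the fingers and plunger above 1 N).
It fails at once if a jar is moved more than 10 mm (knocked, lifted) (distance of any of jar_a, jar_b, jar_c from where it was at the start of the episode above 0.01 m).
It fails at once if a bystander (garlic, matchbox, lemon) is moved more than 25 mm (distance of any of garlic, matchbox, lemon from where it was at the start of the episode above 0.025 m).
It also fails if it takes over 43 s, if anything falls off the work surface, if the arm or the gripper's body presses on something with over 40 N, if the wrist force passes 120 N, or if a joint passes its speed limit or range.

### The arm

A 6-joint arm with a two-finger parallel gripper is mounted at the origin on a cart in front of the work surface, level with it; the furniture and walls round the work are solid. World frame = base frame: x ahead of the robot, y to its left, z up, the work surface at z = 0. Lengths are in m, angles in rad, forces in N, time in s.
With the tool pointing down it reaches from about 0.35 to 0.975 m from the base axis. Payload 4.9 kg.
Tool frame: the origin (TCP) lies on the front face of the gripper's body, between the roots of the fingers; the fingertips stand ctrl.finger_overhang ahead of it and the grasp point (between the pads) lies 54 mm ahead of it (ctrl.finger_overhang is the distance from the TCP to the fingertips, in m); z points along the fingers, y is the line along which they close (so a half turn about z gives the same grasp; the last joint's range is limited). The gripper opens to 85 mm and grips with 20 to 120 N. Pads are 22 mm wide; open, the fingers measure 114 mm over their backs; the gripper's body (76 mm by 85 mm) begins 54 mm behind the grasp point. The pads swing forward as they close: fully open they stand 13 mm farther back than shut.
Start: joints at [1.185, 0.053, 1.613, -0, 1.476, -0.119], TCP at [0.165, 0.603, 0.304] pointing down, gripper open.
Joint ranges: [-3.01, 3.01], [-1.01, 2.22], [0.06, 2.58], [-1.02, 4.17], [0.09, 2.62], [-3.14, 3.14]. Speed limits (rad/s): [2.57, 2.57, 3.14, 3.14, 3.14, 3.14].

### API

Orientations are given as a rotation vector (axis times angle).
In Python, from station import ctrl, vision gives the robot as it stands. The module is installed in compiled form; this text tells all that it offers.
- The arm moves only by the tool drive_tool, never from a script. Its argument "rows" is a list of rows, each a list of 2 entries, a list of its own where there are three numbers: the shift along the tool's x, y, z in m, then the turn about the tool's z in rad. A call has 1 to 10 rows; each row shifts and turns the commanded pose from where the row before left it, along the tool's axes as they then stand; what a row does not reach is not made up. A row lasts 1/10 s, in which the tool goes at most 50 mm and 8.59 degrees, less where a joint would pass 70% of its speed; a pose out of reach is approached as far as the arm can. A call with a gripper value outside its range is refused whole. "jaw" is the closure, from 0 (fully open) to 1 (shut), set as the call begins (left out, the last holds). The fingers move at their own pace and stop on an object; "grip_force" is the grip in N (left out, the last holds). Time passes only in rows, so rows that do not move let the fingers close. It gives the time, the measured TCP pose, the force, the opening and the grip force at its end, in the units of the state.
- ctrl.get_obs(): the state, without advancing time (a new reading comes with each control period).
- vision.get_image(name): name is "scene" or "top" or "wrist"; returns a dict with "image" (400x640x3 uint8, blue, green, red), "vertical_fov" (degrees; the focal length in pixels is half the picture's height over the tangent of half this angle, whatever the lens; pixels are square), "cx", "cy" (the principal point, pixels), "R" (3x3) and "t" (3): a world point X has camera coordinates R X + t. Camera axes: x right, y down, z forward; pixel columns grow to the right and rows downward; lengths in m; the calibration is good to about 2 mm. A picture is of the moment at which its call begins. There is no depth.
- ctrl.finish_job(): hands the job in; it is judged then, once.
The state is a dict: "t": time; "q": joint angles; "dq": joint speeds; "effort": joint torques, N m; "tool_pos": TCP position; "tool_rot": TCP orientation; "contact_force": force on the tool from outside, world axes, zero at the start; "wrist_torque": the same for the moment, N m; "opening": finger opening in m; "grip_force": force on a finger pad.
Only numpy, scipy, OpenCV 4.12 (cv2) and the standard library are available. Lean on these libraries where they do the work, as an engineer would, in place of code of your own. Each camera call takes 0.05 s, during which the arm holds its last target. There are 200 camera calls.

## Working session

There is one attempt and no reset: what is moved stays moved. The work goes in short steps, Python scripts to look and compute and a tool call to move; the robot and the scene stay as the last step left them, time stands still between calls to the robot, and variables do not carry over. Pictures are saved under pics/ and viewed, at most 10 in all, crops included, and the job is handed in when it is done.

Besides the shell and the picture viewer there is one more tool, called after "Request:" as name(argument=value, ...) on one line, values as JSON. drive_tool: Moves the arm, as the interface text tells. Its arguments: {"type":"object","properties":{"rows":{"type":"array","items":{"type":"array"}},"jaw":{"type":"number"},"grip_force":{"type":"number"}},"required":["rows"]}

```bash
mkdir -p pics
cat > h.py <<'E'
import numpy as np, cv2
from station import ctrl, vision
def K(d):
    f=200/np.tan(np.radians(d["vertical_fov"])/2); return f,d["cx"],d["cy"]
def ray(d,u,v,z):
    f,cx,cy=K(d);R=np.array(d["R"]);t=np.array(d["t"])
    c=-R.T@t; r=R.T@np.array([(u-cx)/f,(v-cy)/f,1]); return c+r*(z-c[2])/r[2]
def proj(d,X):
    f,cx,cy=K(d); p=np.array(d["R"])@np.array(X)+np.array(d["t"]); return p[0]/p[2]*f+cx,p[1]/p[2]*f+cy
E
python3 - <<'E'
from h import *
import pickle
o=ctrl.get_obs();print(o,ctrl.finger_overhang)
for n in("scene","top"):
    d=vision.get_image(n);pickle.dump(d,open(n+".pkl","wb"));cv2.imwrite(f"pics/{n}0.png",d["image"]);print(n,np.array(d["R"]).round(3),d["t"],d["vertical_fov"])
E
```

```text
{'t': 0.0, 'q': array([ 1.18501664e+00,  5.33972728e-02,  1.61430863e+00, -1.85857293e-05,
        1.47598455e+00, -1.18988053e-01]), 'dq': array([-1.45595596e-03,  5.56832941e-04,  1.55459157e-03,  1.81076056e-04,
        3.36334724e-04, -5.08742291e-05]), 'effort': array([ 2.29700081e-04, -3.93697250e+01, -3.70170879e+01, -1.33702706e-04,
        7.11031607e-03, -4.51980341e-06]), 'tool_pos': array([0.16458997, 0.60244676, 0.30262906]), 'tool_rot': array([-0.41776328, -3.11317995,  0.00319756]), 'contact_force': array([ 0.62263719, -0.55994484, -0.3277695 ]), 'wrist_torque': array([-0.00164468, -0.08118875,  0.01020293]), 'grip_force': 0.0, 'opening': 0.08511507274194302} 0.0726
scene [[-0.994  0.107 -0.014]
 [ 0.057  0.409 -0.911]
 [-0.092 -0.906 -0.413]] [0.53127019 0.09844646 1.49142095] 42.75005927607484
top [[-0.001 -1.     0.005]
 [-0.993  0.001 -0.119]
 [ 0.119 -0.005 -0.993]] [-0.14959211  0.54058058  0.86352519] 57.34502896195037
```

View pics/scene0.png

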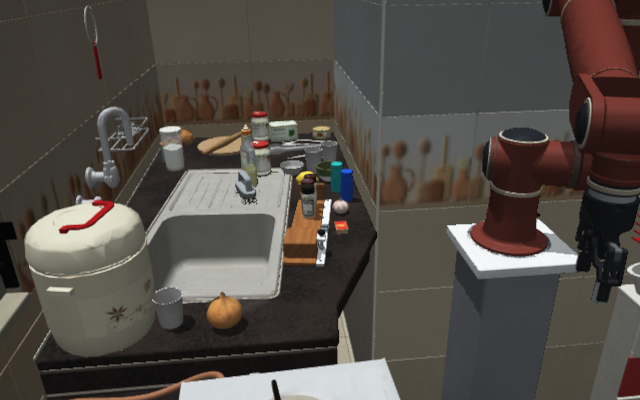

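View pics/top0.png

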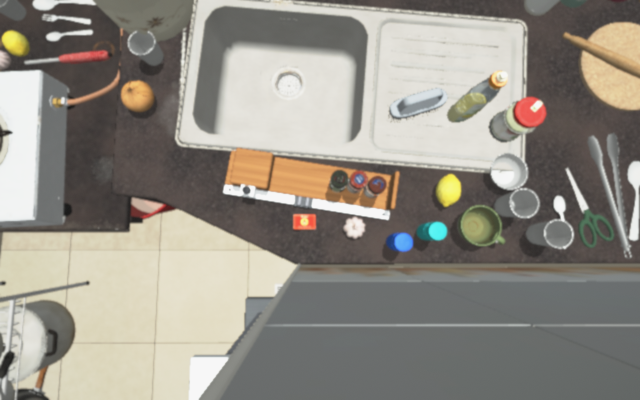

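The top view shows the rail from (228,170) to (398,195), tilted about 9°. The block is at its left (+y) end around (250,168), the plunger knob at (247,190), the clip near (303,201) and the jars at (340–377,183). There's a wall near the bottom right.

Run:
```python
from h import *
import pickle
d=pickle.load(open("top.pkl","rb"));im=d["image"]
cv2.imwrite("pics/topc.png",cv2.resize(im[140:225,215:410],None,fx=4,fy=4,interpolation=cv2.INTER_CUBIC))
s=pickle.load(open("scene.pkl","rb"))
cv2.imwrite("pics/scc.png",cv2.resize(s["image"][150:290,260:390],None,fx=4,fy=4,interpolation=cv2.INTER_CUBIC))
for u,v,z in((300,265,0),(300,265,.4),(245,297,0),(200,400,0.)):print(u,v,ray(d,u,v,z).round(3))
print("c",-np.array(d["R"]).T@d["t"], -np.array(s["R"]).T@s["t"])
for v in (30,165,370): print([ray(s,378,v,z).round(2) for z in (0,.3)])
```

```text
300 265 [ 0.367 -0.103  0.   ]
300 265 [ 0.396 -0.122  0.4  ]
245 297 [0.29  0.031 0.   ]
200 400 [0.052 0.133 0.   ]
c [ 0.43344879 -0.14577475  0.92257942] [0.65969614 1.25393177 0.7132547 ]
[array([-0.8 , -5.81,  0.  ]), array([-0.18, -2.84,  0.3 ])]
[array([ 0.25, -0.66,  0.  ]), array([0.42, 0.14, 0.3 ])]
[array([0.48, 0.49, 0.  ]), array([0.56, 0.81, 0.3 ])]
```

View pics/topc.png

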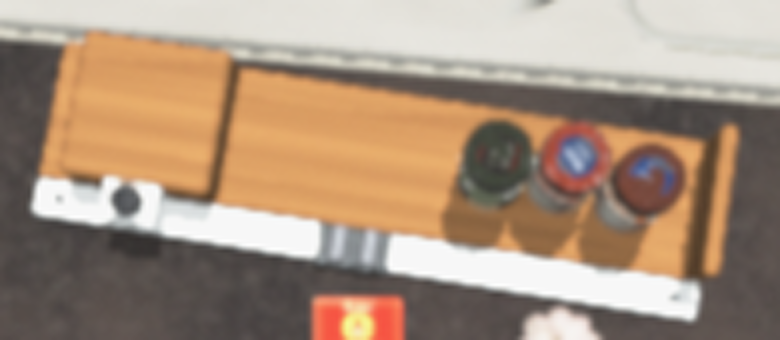

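View pics/scc.png

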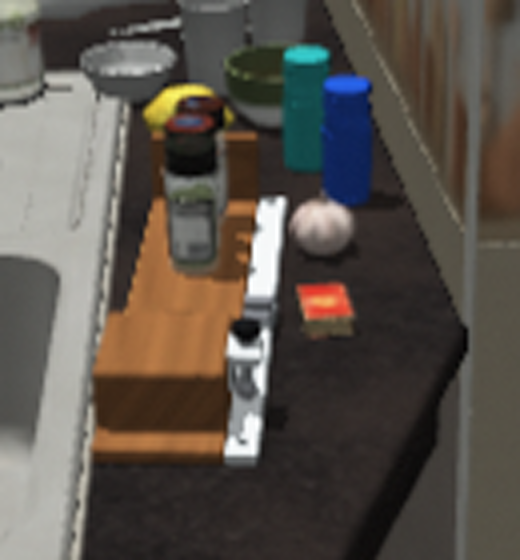

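Block top corners in the crop are (88,32), (232,52), (210,195) and (65,178). The knob is at (125,200), the clip spans x 322–388 at y≈247, and the runner ends are (35,197) and (697,300). The scene view agrees: the block's +y face is free.

Run:
```python
from h import *
import pickle
d=pickle.load(open("top.pkl","rb"))
P=lambda x,y,z:ray(d,215+(x-1.5)/4,140+(y-1.5)/4,z)
c=[P(*p,.058) for p in((88,32),(232,52),(210,195),(65,178))]
for p in c:print(p.round(4))
print("size",[np.linalg.norm(c[i]-c[i-1]).round(4) for i in range(4)])
a,b=P(35,197,.022),P(697,300,.022);e=(b-a)/np.linalg.norm(b-a)
print("len",np.linalg.norm(b-a),"dir",e,"ang deg",np.degrees(np.arctan2(e[0],-e[1])))
a2,b2=c[0],c[1];e2=(b2-a2);print(np.degrees(np.arctan2(e2[0],-e2[1])))
a3,b3=c[3],c[2];e3=(b3-a3);print(np.degrees(np.arctan2(e3[0],-e3[1])))
k=P(125,200,.080);g=P(355,247,.026)
print("face mid",(c[0]+c[3])/2,"centre",sum(c)/4,"knob",k,"clip",g,"travel",(g-k)@e, "travel from block ctr",(g-sum(c)/4)@e)
```

```text
[0.6506 0.0484 0.058 ]
[ 0.6383 -0.0387  0.058 ]
[ 0.5512 -0.0268  0.058 ]
[0.5615 0.0598 0.058 ]
size [np.float64(0.0898), np.float64(0.0879), np.float64(0.0878), np.float64(0.0872)]
len 0.4145253187103357 dir [-0.15514772 -0.98789128  0.        ] ang deg -8.92536360114026
-8.068383955709397
-6.773436112396619
face mid [0.60606445 0.05407111 0.058     ] centre [0.60040716 0.01065258 0.058     ] knob [0.54534102 0.01941562 0.08      ] clip [ 0.52323432 -0.11213467  0.026     ] travel 0.13338718434176575 travel from block ctr 0.13327364205352335
```

Request:
drive_tool(rows=[[[0, 0, 0], -0.119], [[-0.0259, -0.0195, 0], 0], [[-0.0259, -0.0195, 0], 0], [[-0.0259, -0.0195, 0], 0], [[-0.0259, -0.0195, 0], 0], [[-0.0259, -0.0195, 0], 0], [[-0.0259, -0.0195, 0], 0], [[-0.0259, -0.0195, 0], 0], [[-0.0259, -0.0195, 0], 0], [[-0.0259, -0.0195, 0], 0]], jaw=0)

```text
t: 1.1
tool_pos: [0.3701, 0.3938, 0.3034]
tool_rot: [-0.232, -3.133, 0.001]
contact_force: [0.1, -0.1, -0.7]
opening: 0.0851
grip_force: 0.0
```

Request:
drive_tool(rows=[[[-0.0259, -0.0195, 0], 0], [[-0.0259, -0.0195, 0], 0], [[-0.0259, -0.0195, 0], 0], [[-0.0259, -0.0195, 0], 0], [[-0.0259, -0.0195, 0], 0], [[-0.0259, -0.0195, 0], 0], [[-0.0259, -0.0195, 0], 0], [[-0.0259, -0.0195, 0], 0], [[-0.0259, -0.0195, 0], 0], [[-0.0259, -0.0195, 0], 0]])

```text
t: 2.1
tool_pos: [0.5975, 0.1628, 0.3032]
tool_rot: [-0.232, -3.132, 0.0]
contact_force: [0.4, 0.8, 0.1]
opening: 0.0853
grip_force: 0.0
```

Request:
drive_tool(rows=[[[-0.0259, -0.0195, 0], 0], [[0, 0, 0], 0], [[0, 0, 0], 0]])

```text
t: 2.4
tool_pos: [0.6196, 0.1405, 0.3031]
tool_rot: [-0.234, -3.131, -0.0]
contact_force: [0.7, 0.4, -0.2]
opening: 0.0851
grip_force: 0.0
```

Run:
```python
from h import *
from scipy.spatial.transform import Rotation as Ro
o=ctrl.get_obs();print(o["t"],o["tool_pos"],o["q"],o["contact_force"]);print(Ro.from_rotvec(o["tool_rot"]).as_matrix().round(3))
d=vision.get_image("wrist");import pickle;pickle.dump(d,open("w.pkl","wb"))
cv2.imwrite("pics/w1.png",d["image"])
```

```text
2.4 [0.61959272 0.14045523 0.30306671] [ 1.05708195e-01  7.80274401e-02  1.58779294e+00  4.71388955e-04
  1.47747208e+00 -1.31616422e+00] [ 0.72769368  0.36222798 -0.19151502]
[[-0.989  0.148 -0.002]
 [ 0.148  0.989  0.   ]
 [ 0.002  0.    -1.   ]]
```

View pics/w1.png

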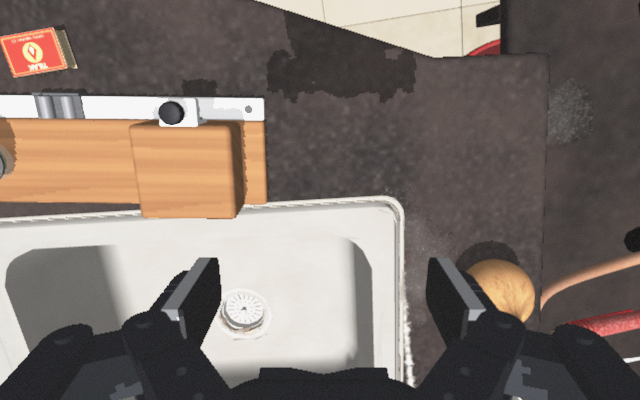

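The wrist view shows the rail running horizontally, aligned with the tool. The block's top edge on the push side is near x≈235 (y 122–215), the knob at (171,113) and the clip spans x 36–82 at y≈107.

Run:
```python
from h import *
import pickle
d=pickle.load(open("w.pkl","rb"));o=ctrl.get_obs()
a=-np.array([.148,.989,0]);n=np.array([.989,-.148,0])
T=o["tool_pos"]
for nm,u,v,z in (("faceB",242,121,.058),("faceT",237,216,.058),("farB",131,121,.058),("farT",142,216,.058),("knob",171,113,.08),("clipL",36,95,.024),("clipR",82,95,.024),("clipL2",40,119,.024),("clipR2",82,119,.024),("groove",59,107,.022),("endrun",265,108,.022),("boardend",267,203,.012)):
    p=ray(d,u,v,z);print(nm,p.round(4),"along",((p-T)@a).round(4),"across",((p-T)@n).round(4))
```

```text
faceB [0.5644 0.0772 0.058 ] along 0.0713 across -0.0448
faceT [0.6508 0.0532 0.058 ] along 0.0823 across 0.0442
farB [ 0.5498 -0.0191  0.058 ] along 0.1687 across -0.0449
farT [ 0.6373 -0.0363  0.058 ] along 0.1728 across 0.0441
knob [0.5481 0.0269 0.08  ] along 0.1234 across -0.0534
clipL [ 0.5134 -0.1195  0.024 ] along 0.2734 across -0.0661
clipR [ 0.52   -0.0762  0.024 ] along 0.2296 across -0.066
clipL2 [ 0.5354 -0.1244  0.024 ] along 0.2749 across -0.0436
clipR2 [ 0.5415 -0.0841  0.024 ] along 0.2342 across -0.0436
groove [ 0.5272 -0.1034  0.022 ] along 0.2554 across -0.0548
endrun [0.5579 0.0933 0.022 ] along 0.0563 across -0.0535
boardend [0.6565 0.074  0.012 ] along 0.0608 across 0.0468
```

Request:
drive_tool(rows=[[[0, 0, 0.026], 0], [[0, 0, 0.026], 0], [[0, 0, 0.026], 0], [[0, 0, 0.026], 0], [[0, 0, 0.026], 0], [[0, 0, 0.026], 0], [[0, 0, 0.026], 0], [[0, 0, 0.026], 0], [[0, 0, 0], 0], [[0, 0, 0], 0]])

```text
t: 3.45
tool_pos: [0.619, 0.1417, 0.096]
tool_rot: [-0.23, -3.132, 0.0]
contact_force: [0.3, -0.4, 0.7]
opening: 0.0854
grip_force: 0.0
```

Run:
```python
from h import *
d=vision.get_image("top")
cv2.imwrite("pics/t2.png",cv2.resize(d["image"][120:240,170:400],None,fx=3,fy=3,interpolation=cv2.INTER_CUBIC))
o=ctrl.get_obs();print(o["t"],o["tool_pos"],o["contact_force"])
```

```text
3.5 [0.6200492  0.14163824 0.09736576] [0.78267398 0.33717804 0.64750157]
```

View pics/t2.png

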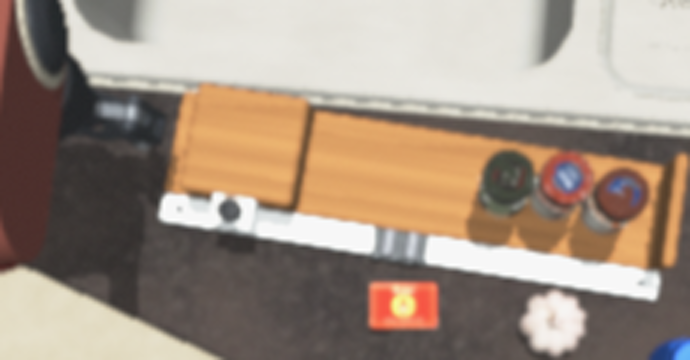

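The finger sits just left of the push face at (165,120) and everything is still in place. Now the slow push.

Request:
drive_tool(rows=[[[0, -0.006, 0], 0], [[0, -0.006, 0], 0], [[0, -0.006, 0], 0], [[0, -0.006, 0], 0], [[0, -0.006, 0], 0], [[0, -0.006, 0], 0], [[0, -0.006, 0], 0], [[0, -0.006, 0], 0], [[0, -0.006, 0], 0], [[0, -0.006, 0], 0]])

```text
t: 4.5
tool_pos: [0.6108, 0.081, 0.0959]
tool_rot: [-0.232, -3.133, -0.0]
contact_force: [0.1, 0.9, 1.1]
opening: 0.0853
grip_force: 0.8
```

```bash
cat > look.py <<'E'
from h import *
a=-np.array([.148,.989,0])
K0=np.array([.5453,.0194,.08])
d=vision.get_image("top");o=ctrl.get_obs()
g=cv2.cvtColor(d["image"],cv2.COLOR_BGR2GRAY)
# knob: dark blob along runner line, search window following the expected track at z=.08
best=[]
for s in np.arange(-.01,.16,.0005):
    ring=[proj(d,K0+s*a+.006*np.array([np.cos(t),np.sin(t),0])) for t in np.linspace(0,6.3,9)]+[proj(d,K0+s*a)]
    best.append((np.mean([cv2.getRectSubPix(g,(1,1),(float(u),float(v)))[0,0] for u,v in ring]),s))
m=min(b[0] for b in best); s=np.mean([b[1] for b in best if b[0]<m+6])
print("t",o["t"],"knob moved",s.round(4),"dark",m,"to go",(.1325-s).round(4),"tool",o["tool_pos"].round(4),"F along",(o["contact_force"]@a).round(2), "tool along", ((o["tool_pos"]-np.array([.6196,.1405,0]))@a).round(4))
import sys
if len(sys.argv)>1: cv2.imwrite(sys.argv[1],cv2.resize(d["image"][120:240,170:400],None,fx=3,fy=3,interpolation=cv2.INTER_CUBIC))
E
python3 look.py pics/t3.png
```

```text
t 4.55 knob moved 0.033 dark 108.2 to go 0.0995 tool [0.6106 0.0802 0.0958] F along 0.72 tool along 0.0609
```

View pics/t3.png

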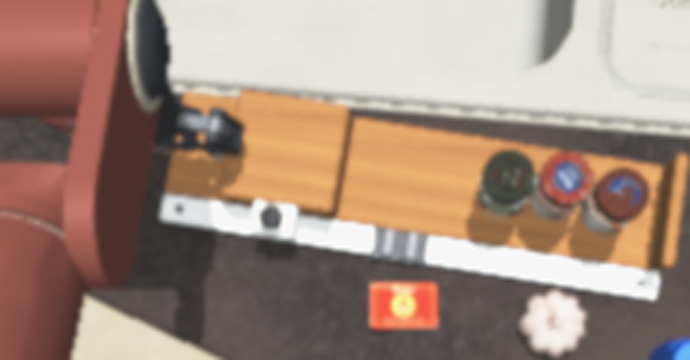

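Block moved ~33 mm with the finger on its face (knob now at crop (271,215)); about 99 mm remain.

Request:
drive_tool(rows=[[[0, -0.006, 0], 0], [[0, -0.006, 0], 0], [[0, -0.006, 0], 0], [[0, -0.006, 0], 0], [[0, -0.006, 0], 0], [[0, -0.006, 0], 0], [[0, -0.006, 0], 0], [[0, -0.006, 0], 0], [[0, -0.006, 0], 0], [[0, -0.006, 0], 0]])

```text
t: 5.55
tool_pos: [0.6019, 0.0216, 0.0958]
tool_rot: [-0.232, -3.133, -0.0]
contact_force: [-0.6, 2.0, -0.2]
opening: 0.0855
grip_force: 0.7
```

```bash
python3 look.py pics/t4.png
```

```text
t 5.6 knob moved -0.0072 dark 54.5 to go 0.1398 tool [0.6019 0.0208 0.0958] F along 0.19 tool along 0.121
```

View pics/t4.png

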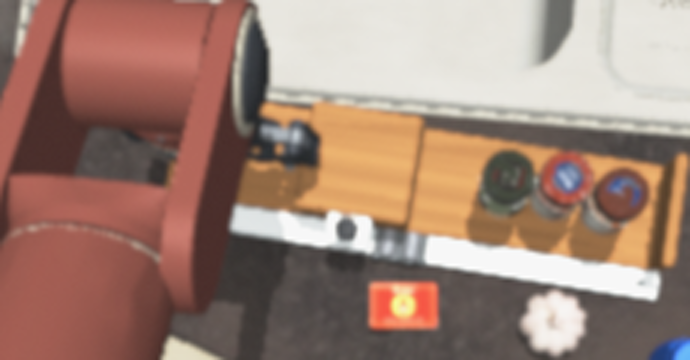

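Knob now at crop (346,229), about 40 mm short of the groove and 20 mm before the ridge. I'll go on more slowly and watch the force.

Request:
drive_tool(rows=[[[0, -0.004, 0], 0], [[0, -0.004, 0], 0], [[0, -0.004, 0], 0], [[0, -0.004, 0], 0]])

```text
t: 6.0
tool_pos: [0.5996, 0.0061, 0.0959]
tool_rot: [-0.232, -3.133, -0.0]
contact_force: [-0.7, 2.0, -0.6]
opening: 0.0853
grip_force: 0.7
```

Request:
drive_tool(rows=[[[0, -0.001, 0], 0], [[0, -0.001, 0], 0], [[0, -0.001, 0], 0], [[0, -0.001, 0], 0]])

```text
t: 6.4
tool_pos: [0.5991, 0.0024, 0.096]
tool_rot: [0.232, 3.133, -0.0]
contact_force: [-0.1, 1.5, 0.3]
opening: 0.0858
grip_force: 0.6
```

Request:
drive_tool(rows=[[[0, -0.001, 0], 0], [[0, -0.001, 0], 0], [[0, -0.001, 0], 0]])

```text
t: 6.7
tool_pos: [0.5987, -0.0003, 0.0961]
tool_rot: [0.232, 3.133, 0.002]
contact_force: [-0.4, 4.8, 1.8]
opening: 0.0856
grip_force: 2.3
```

Request:
drive_tool(rows=[[[0, -0.001, 0], 0], [[0, -0.001, 0], 0]])

```text
t: 6.9
tool_pos: [0.5986, -0.0012, 0.0962]
tool_rot: [0.233, 3.133, 0.005]
contact_force: [0.3, 7.8, 0.8]
opening: 0.0855
grip_force: 4.2
```

Request:
drive_tool(rows=[[[0, -0.001, 0], 0], [[0, -0.001, 0], 0]])

```text
t: 7.1
tool_pos: [0.5982, -0.0033, 0.0961]
tool_rot: [0.232, 3.133, 0.004]
contact_force: [-0.8, 7.0, 1.2]
opening: 0.0855
grip_force: 3.2
```

The first ridge is met (about 7 N). I'll keep on in 1 mm rows until the force dips.

Request:
drive_tool(rows=[[[0, -0.001, 0], 0], [[0, -0.001, 0], 0]])

```text
t: 7.3
tool_pos: [0.5978, -0.0057, 0.0961]
tool_rot: [0.232, 3.133, 0.002]
contact_force: [-0.9, 4.0, 0.8]
opening: 0.0858
grip_force: 2.2
```

Request:
drive_tool(rows=[[[0, -0.001, 0], 0], [[0, -0.001, 0], 0]])

```text
t: 7.5
tool_pos: [0.5974, -0.0085, 0.096]
tool_rot: [-0.232, -3.133, 0.0]
contact_force: [0.3, 2.4, 0.6]
opening: 0.0855
grip_force: 1.2
```

Request:
drive_tool(rows=[[[0, -0.001, 0], 0]])

```text
t: 7.6
tool_pos: [0.5973, -0.0098, 0.0959]
tool_rot: [0.232, 3.133, -0.001]
contact_force: [-0.4, 1.5, -0.4]
opening: 0.0856
grip_force: 0.7
```

Request:
drive_tool(rows=[[[0, -0.001, 0], 0]])

```text
t: 7.7
tool_pos: [0.5972, -0.011, 0.0958]
tool_rot: [0.232, 3.133, -0.001]
contact_force: [-0.8, 0.4, -0.1]
opening: 0.0857
grip_force: 0.2
```

Request:
drive_tool(rows=[[[0, -0.001, 0], 0]])

```text
t: 7.8
tool_pos: [0.5971, -0.0121, 0.0959]
tool_rot: [0.232, 3.133, -0.002]
contact_force: [-1.0, -0.5, -0.3]
opening: 0.0855
grip_force: 0.0
```

```bash
python3 look.py pics/t5.png
```

```text
t 7.85 knob moved 0.032 dark 54.5 to go 0.1005 tool [ 0.5971 -0.0122  0.0959] F along -0.99 tool along 0.1543
```

View pics/t5.png

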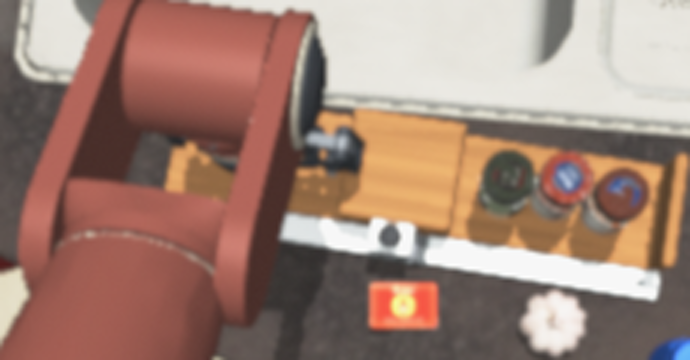

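Contact force and pad force fell to zero, so the block has jumped ahead into the groove (knob at crop (390,236), over the clip). I'll back off, then verify.

Request:
drive_tool(rows=[[[0, 0.01, 0], 0], [[0, 0.02, 0], 0], [[0, 0.03, 0], 0], [[0, 0.03, 0], 0], [[0, 0, -0.03], 0], [[0, 0, -0.04], 0], [[0, 0, -0.04], 0], [[0, 0, -0.04], 0], [[0, 0, 0], 0], [[0, 0, 0], 0]])

```text
t: 8.85
tool_pos: [0.6109, 0.078, 0.2476]
tool_rot: [0.231, 3.13, 0.0]
contact_force: [-0.3, -0.7, -0.6]
opening: 0.0854
grip_force: 0.0
```

Run:
```python
from h import *
o=ctrl.get_obs();T=o["tool_pos"];print(o["t"],T,o["contact_force"])
a=-np.array([.148,.989,0])
d=vision.get_image("top");P=lambda x,y:ray(d,170+(x-1)/3,120+(y-1)/3,.08)
print("moved by knob px",(P(390,236)-P(230,209))@a)
d=vision.get_image("wrist");import pickle;pickle.dump(d,open("w2.pkl","wb"));cv2.imwrite("pics/w2.png",d["image"])
```

```text
8.85 [0.61094069 0.07798876 0.24763393] [-0.28975727 -0.73503802 -0.58430044]
moved by knob px 0.1256735319041078
```

View pics/w2.png

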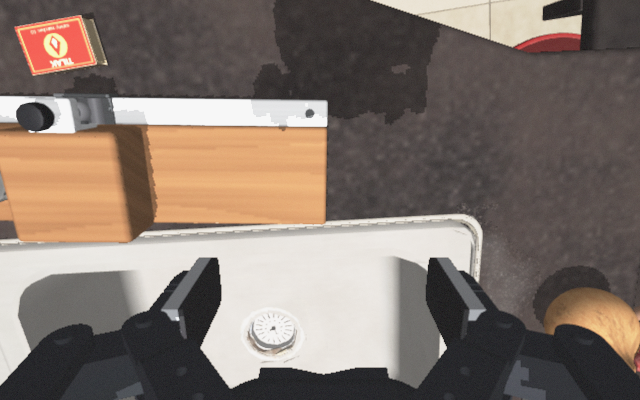

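Knob at (36,116), clip's right end at about (111,95–127), runner end at (327,113). I'll check the knob-to-clip distance.

Run:
```python
from h import *
import pickle
d=pickle.load(open("w2.pkl","rb"))
a=-np.array([.148,.989,0]);e=ray(d,327,113,.022)
for nm,u,v,z in (("knobtop",36,116,.083),("knobmid",36,116,.075),("clipend",111,95,.024),("faceB",143,126,.058),("faceT",136,241,.058),("edge",327,215,.012)):
    print(nm,((ray(d,u,v,z)-e)@a).round(4))
```

```text
knobtop 0.1882
knobmid 0.1946
clipend 0.1717
faceB 0.1328
faceT 0.1522
edge -0.0004
```

I've used up my pictures, so I'll check numerically. I'll match the knob between the first top image and now, and measure the clip from both intensity profiles.

Run:
```python
from h import *
import pickle
a=-np.array([.148,.989,0])
d0=pickle.load(open("top.pkl","rb"));d1=vision.get_image("top")
def rect(d,z,c,L0,L1,W=.014):  # ortho patch of plane z, 0.5 mm/px, along a
    n=np.array([.989,-.148,0]);q=np.array([c+a*s+n*w for s,w in((L0,-W),(L1,-W),(L1,W),(L0,W))]);q[:,2]=z
    S=np.float32([proj(d,p) for p in q]);w=int((L1-L0)*2000);h=int(2*W*2000)
    return cv2.warpPerspective(d["image"],cv2.getPerspectiveTransform(S,np.float32([[0,0],[w,0],[w,h],[0,h]])),(w,h),flags=cv2.INTER_CUBIC)
K0=np.array([.5453,.0194,.08])
for z in(.075,.083):
    c=ray(d0,*proj(d0,K0),z)
    t=rect(d0,z,c,-.011,.011,.011);r=rect(d1,z,c,.08,.17,.015)
    m=cv2.matchTemplate(r,t,cv2.TM_CCOEFF_NORMED);_,v,_,l=cv2.minMaxLoc(m)
    print("z",z,"match",round(v,3),"moved mm",80+l[0]/2+11)
# dark centroid of knob in each
for d,lo,hi in((d0,-.015,.015),(d1,.108,.15)):
    r=cv2.cvtColor(rect(d,.08,K0,lo,hi,.008),cv2.COLOR_BGR2GRAY).astype(float)
    p=r.min(0) if 0 else r.mean(0); w=np.clip(130-p,0,None);x=np.arange(len(p))/2+lo*1000
    print("knob",(w*x).sum()/w.sum(), p[::6].round())
# clip profile at runner top in start image, along from K0
r=cv2.cvtColor(rect(d0,.024,K0,.09,.18,.006),cv2.COLOR_BGR2GRAY).mean(0);print("clip",[(round(90+i/2),int(r[i])) for i in range(0,len(r),4)])
```

```text
z 0.075 match 0.981 moved mm 131.5
z 0.083 match 0.98 moved mm 130.0
knob 0.1510800706200021 [226. 247. 225. 146.  97.  94. 102. 127. 202. 247.]
knob 130.3990791305279 [193. 189. 209. 248. 248. 212. 130. 107. 112. 125. 195. 248. 248. 244.]
clip [(90, 247), (92, 247), (94, 247), (96, 247), (98, 247), (100, 247), (102, 247), (104, 247), (106, 248), (108, 247), (110, 226), (112, 177), (114, 148), (116, 144), (118, 162), (120, 189), (122, 206), (124, 197), (126, 171), (128, 148), (130, 141), (132, 141), (134, 140), (136, 146), (138, 168), (140, 195), (142, 205), (144, 191), (146, 163), (148, 144), (150, 143), (152, 168), (154, 218), (156, 246), (158, 248), (160, 247), (162, 247), (164, 247), (166, 247), (168, 247), (170, 247), (172, 247), (174, 247), (176, 247), (178, 247)]
```

The knob has moved 130.4 mm against a groove at about 132, with the crest at about 124.5. So the block jumped ~6 mm ahead of the finger and is seated. The arm is clear, so I'm handing in.

```bash
python3 -c "
from station import ctrl
print(ctrl.finish_job())"
```

```text
the job is handed in; nothing more can be done
None
```

I pushed the block with the outside of a finger until the plunger dropped into the clip's groove: the push fell to zero and the knob measured within about 2 mm of the groove. The gripper then moved clear without touching the jars or bystanders, and I handed the job in; it returned no verdict.

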